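# Fetch the green foil roll from the craft carousel

## Robot

A 6-joint arm with a two-finger parallel gripper is mounted at the origin on the work surface. World frame = base frame: x ahead of the robot, y to its left, z up, the work surface at z = 0. Lengths are in mm, angles in rad, forces in N, time in s.
With the tool pointing down it reaches from about 275 to 725 mm from the base axis. Payload 15.9 kg.
Tool frame: the origin (TCP) lies at the centre of the arm's flange, where the gripper is bolted on; the fingertips stand 173 mm ahead of it and the grasp point (between the pads) lies 155 mm ahead of it; z points along the fingers, y is the direction in which the jaws open and shut (so a half turn about z gives the same grasp; the last joint's range is limited). The gripper opens to 85 mm and grips with 20 to 120 N. Pads are 22 mm wide; open, the fingers measure 114 mm over their backs; the gripper's body (76 mm by 85 mm) begins 54 mm behind the grasp point. The pads swing forward as they close: fully open they stand 13 mm farther back than shut.
Start: joints at [1.165, 0.213, -0.034, 1.323, 0, 1.571], TCP at [197.37, 459.381, 404.706] pointing down, gripper open.
Joint ranges: [-2.98, 2.98], [-0.74, 1.72], [-1.14, 1.35], [-2.1, 2.04], [-1.57, 1.44], [-3.14, 3.14]. Speed limits (rad/s): [1.89, 1.89, 2.39, 2.57, 3.14, 3.14].

## Interface

Orientations are given as a unit quaternion [x, y, z, w].
In Python, from bench import read_state, cams, close_job gives the robot as it stands.
- The arm moves only by the tool jog_arm, never from a script. Its argument "commands" is a list of rows, each a list of 7 numbers: the shift along the world's x, y, z in cm, then the turn, a rotation vector about the world's x, y, z in rad, then the finger opening in cm, from 0 to 8.54. A call has exactly 10 rows; each row shifts and turns the pose as measured when the row begins; what a row does not reach is not made up. A row lasts 1/12 s, in which the tool goes at most 41.7 mm and 7.16 degrees, less where a joint would pass 70% of its speed; a pose out of reach is approached as far as the arm can. A call with a gripper value outside its range is refused whole. The fingers move at their own pace and stop on an object; "squeeze" is the grip in N (left out, the last holds). Time passes only in rows, so rows that do not move let the fingers close, or fill a call up. It gives the time, the measured TCP pose, the force and the opening at its end, in the units of the state.
- read_state(): the state, without advancing time (a new reading comes with each control period).
- cams.grab_frame(name): name is "scene" or "top" or "wrist"; returns the picture (384x512x3 uint8, red, green, blue); there is no depth.
- cams.calibration(name): a dict with "intrinsics" (3x3 intrinsics, pixels), "k1" (the pictures are not rectified: a ray, as slopes to the right and down, at radius r is drawn at 1 + k1 r^2 times it, then the intrinsics apply), "rvec" (rotation vector, rad) and "tvec" (3), from world to camera coordinates, as OpenCV has them. Camera axes: x right, y down, z forward; pixel columns grow to the right and rows downward; lengths in mm; the calibration is good to about 2 mm. A picture is of the moment at which its call begins: read the wrist's pose just before it. calibration takes no time and is no camera call; for the wrist camera it gives the pose at the moment of the call.
- close_job(): hands the job in, once; it reports no verdict.
The state is a dict: "clock": time; "qpos": joint angles; "qd": joint speeds; "effort": joint torques, N m; "tool_pos": TCP position; "ee_rot": TCP orientation; "force": force on the tool from outside, world axes, zero at the start; "torque": the same for the moment, N m; "gripper_width": finger opening in mm.
Only numpy, scipy, OpenCV 4.12 (cv2) and the standard library are available. Lean on these libraries where they do the work, as an engineer would, in place of code of your own. Each camera call takes 0.05 s, during which the arm holds its last target. There are 200 camera calls.

## Task

On this card-foiling bench, use the knob to turn the foil carousel until the green roll stands in the gap of the steel rail. Then lift the green roll straight up out of its pocket through the gap and stand it upright in the middle of the round dark-brown coaster, and let go of it.

Things in the scene. Friction and masses are not known exactly. Their poses are not given: they have to be found in the camera images.
- green_roll_mid (a point): Centre of the green foil roll: upright cylinder, 32 mm diameter, 70 mm high, about 60 g, brown core. It stands with 2 mm play in one of the carousel's six pockets (105 mm from the axis, 60 degrees apart), 45 to 75 degrees round from the gap, either side. Pocket wall, 43 mm outside, ends 11 mm below this point: grip above that. Blue, copper-red and gold rolls fill three other pockets.
- knob (a point): Centre of the carousel's round black knob, on its upright axis: 42 mm diameter, 30 mm high, on a thinner spindle. Turning it turns the wooden platter (276 mm diameter, top 107 mm below this point) and the rolls by the same angle, either way, no stops in reach. Turns easily (under 0.1 N m), stays where left. Grip it from above at any yaw; one grip does the whole turn.
- gap (a point): Where a seated roll's centre is when it stands mid-gap: fixed, 105 mm from the axis, on the arm's side, 72 mm below the knob's centre. The rail, a C of 6 mm steel rod 105 mm round the axis, runs over the pockets (43 to 49 mm above this point, 8 mm over the rolls), so rolls come out only at the gap, which is open 50 degrees to either side. Its posts stand outside, at 90 degrees and at the back.
- coaster_top (a point): Centre of the upper face of the round dark-brown board coaster with a thin white ring near its edge, 100 mm diameter, 5 mm thick, fixed on the table to the right of the carousel.
Mind the look-alikes: they are no part of the job. Several things look just like the part that bears coaster_top: the one meant starts nearest to the robot's base.

How it is judged (in metres and radians):
On the way, in this order (a step that is already met when the one before it is completed fails the run):
1. the carousel is turned so that the green roll, still in its pocket, stands in the gap of the rail (centre within 30 mm of the gap's middle) (horizontal distance between green_roll_mid and gap below 0.03 m and z of green_roll_mid in the frame of gap below 0.01 m), for 0.2 s.
2. the green roll is lifted out of its pocket through the gap (28 mm or more up, within 50 mm of the gap's middle) (horizontal distance between green_roll_mid and gap below 0.05 m and z of green_roll_mid in the frame of gap above 0.028 m), for 0.05 s.
At the end, for the whole second after the job is handed in: The green roll stands upright (within 10 degrees) on the coaster, its centre within 25 mm of the coaster's centre and 31 to 39 mm above its face, released (horizontal distance between green_roll_mid and coaster_top below 0.025 m and z of green_roll_mid in the frame of coaster_top between 0.031 and 0.039 m and angle between green_roll_mid's own z axis and vertical below 0.17 rad); the robot touches nothing.
It also fails if it takes over 51 s, if anything falls off the work surface, if the arm or the gripper's body presses on something with over 40 N, if the wrist force passes 120 N, or if a joint passes its speed limit or range.

## Working session

There is one attempt and no reset: what is moved stays moved. The work goes in short steps, Python scripts to look and compute and a tool call to move; the robot and the scene stay as the last step left them, time stands still between calls to the robot, and variables do not carry over. Pictures are saved under pics/ and viewed, about 8 in all and at most 12, crops included, and the job is handed in when it is done.

Besides the shell and the picture viewer there is one more tool, called after "Request:" by a JSON object that holds its "name" and its "arguments", one argument or row to a line. jog_arm: Moves the arm, as the interface text tells. Its arguments: {"type":"object","properties":{"commands":{"type":"array","items":{"type":"array","items":{"type":"number"}}},"squeeze":{"type":"number"}},"required":["commands"]}

```bash
ls; mkdir -p pics
cat > h.py <<'E'
import numpy as np, cv2, json
from bench import read_state, cams, close_job
def cal(n):
    c=cams.calibration(n);return {k:(np.array(v,float) if k!='k1' else float(v)) for k,v in c.items()}
def ray(c,uv):
    K=c["intrinsics"];d=np.array([(uv[0]-K[0,2])/K[0,0],(uv[1]-K[1,2])/K[1,1]]);s=d.copy()
    for _ in range(30): s=d/(1+c["k1"]*(s@s))
    R=cv2.Rodrigues(c["rvec"])[0];o=-R.T@c["tvec"].ravel();v=R.T@np.array([s[0],s[1],1]);return o,v/np.linalg.norm(v)
def tri(*obs):
    A=np.zeros((3,3));b=np.zeros(3);L=[]
    for c,uv in obs:
        o,v=ray(c,uv);P=np.eye(3)-np.outer(v,v);A+=P;b+=P@o;L.append((o,P))
    x=np.linalg.solve(A,b);return x,[round(float(np.linalg.norm(P@(x-o))),1) for o,P in L]
def atz(c,uv,z):
    o,v=ray(c,uv);return o+v*(z-o[2])/v[2]
def proj(c,X):
    R=cv2.Rodrigues(c["rvec"])[0];p=R@np.array(X,float)+c["tvec"].ravel();s=p[:2]/p[2];s=s*(1+c["k1"]*(s@s))
    K=c["intrinsics"];return np.array([K[0,0]*s[0]+K[0,2],K[1,1]*s[1]+K[1,2]]).round(1)
def snap(n,f,crop=None,k=1):
    im=cams.grab_frame(n);
    np.save('pics/'+f+'.npy',im)
    if crop: im=im[crop[1]:crop[3],crop[0]:crop[2]]
    cv2.imwrite('pics/'+f+'.png',cv2.resize(im[:,:,::-1],None,fx=k,fy=k,interpolation=cv2.INTER_CUBIC))
E
python3 - <<'E'
from h import *
for n in("scene","top"):
    snap(n,n+'0',k=1.5);c=cal(n);R=cv2.Rodrigues(c["rvec"])[0];print(n,(-R.T@c["tvec"].ravel()).round(),c["intrinsics"].tolist(),c["k1"])
s=read_state();print(s)
E
```

```text
pics
scene [1450.  -30.  688.] [[488.2283389721933, 0.0, 252.80491658809368], [0.0, 488.2283389721933, 189.7813756992177], [0.0, 0.0, 1.0]] -0.012889071857842497
top [ 378. -111. 1429.] [[471.1129140464474, 0.0, 253.56768575160064], [0.0, 471.1129140464474, 198.99844100323776], [0.0, 0.0, 1.0]] -0.12734722676913174
{'clock': 0.1, 'qpos': array([ 1.16497109e+00,  2.13312933e-01, -3.49303637e-02,  1.32347723e+00,
        1.98262619e-05,  1.57074820e+00]), 'qd': array([ 0.00042387, -0.00248223,  0.00080389, -0.00100717, -0.00045413,
       -0.00024513]), 'effort': array([ 1.14487531e-03, -6.87248755e+01,  4.87803876e+01,  1.23199745e-02,
        2.75327238e-05, -1.16188139e-05]), 'tool_pos': array([197.34349223, 459.29073092, 404.28875864]), 'ee_rot': array([ 2.01499459e-01,  9.79488517e-01, -4.50619584e-04, -1.02844461e-04]), 'force': array([-0.35148285, -0.70328575, -0.19648571]), 'torque': array([ 0.00343032, -0.00104639, -0.05496593]), 'gripper_width': 85.73278520519831}
```

View pics/scene0.png

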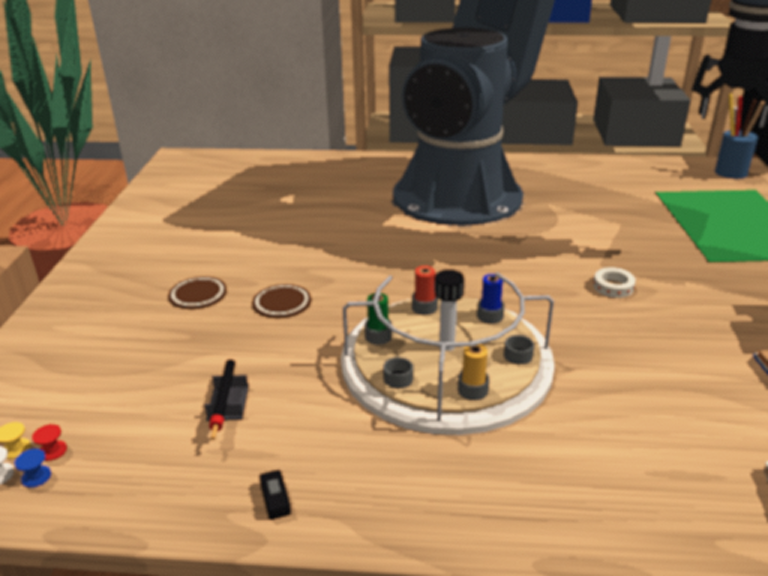

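View pics/top0.png

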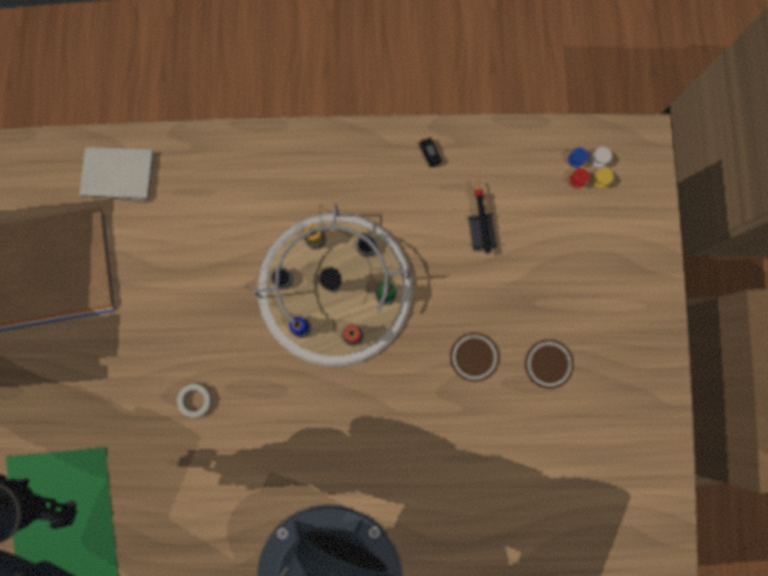

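The scene view shows the knob at about (449,286), the green roll at (377,318) and the coasters at (282,300) and (197,292), all in 1.5x pixels. The top view shows the knob at (330,279), green at (387,291) and the coasters at (474,357) and (549,363). The coaster nearer the base is the left one in the top view. Next I'll enlarge for precise pixels.

Run:
```python
from h import *
for n,(a,b,c,d),k in(("scene",(160,170,380,290),3.6),("top",(160,130,345,265),4.2)):
    im=np.load(f'pics/{n}0.npy')[b:d,a:c]
    im=cv2.resize(im,None,fx=k,fy=k,interpolation=cv2.INTER_CUBIC)[:,:,::-1].copy()
    for u in range(a,c,20):
        cv2.line(im,(int((u-a+.5)*k),0),(int((u-a+.5)*k),6),(255,255,255),1);cv2.putText(im,str(u),(int((u-a)*k),18),0,.4,(255,255,255),1)
    for v in range(b,d,20):
        cv2.line(im,(0,int((v-b+.5)*k)),(6,int((v-b+.5)*k)),(255,255,255),1);cv2.putText(im,str(v),(8,int((v-b+.5)*k)+4),0,.4,(255,255,255),1)
    cv2.imwrite(f'pics/{n}0c.png',im)
```

```text
(no output)
```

View pics/scene0c.png

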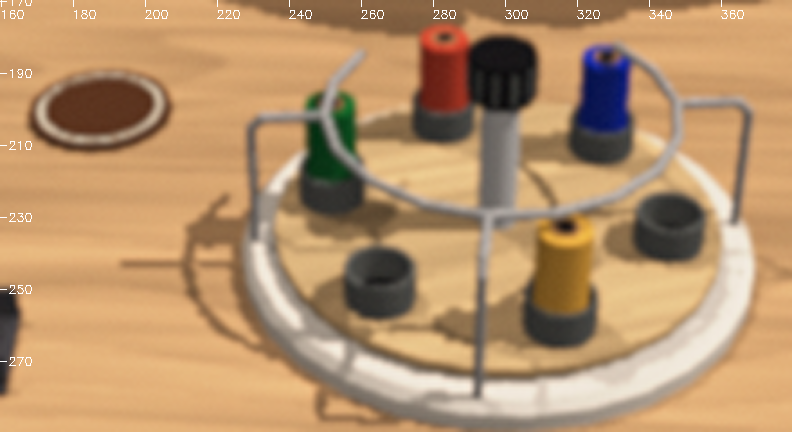

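View pics/top0c.png

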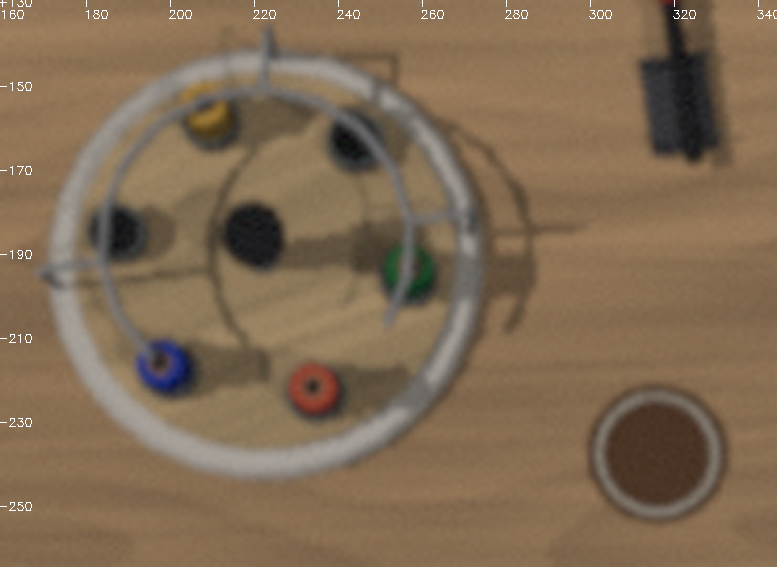

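```bash
cat > m.py <<'E'
from h import *
S=cal('scene');T=cal('top')
s=lambda x,y:(S,(160+x/3.6-.5,170+y/3.6-.5)); t=lambda x,y:(T,(160+x/4.2-.5,130+y/4.2-.5))
for n,a,b in [('knobtop',(504,48),(254,236)),('coaster',(100,110),(657,453)),('greentop',(332,103),(410,268)),('redtop',(445,38),(314,388)),('bluetop',(606,57),(162,366)),('goldtop',(566,226),(208,112)),
 ('railR(-y)',(322,115),(410,218)),('railL(+y)',(680,103),(103,262)),('railback',(487,215),(266,89)),('railend',(363,52),(388,325))]:
    x,e=tri(s(*a),t(*b));print(n,x.round(1),e)
E
python3 m.py
```

```text
knobtop [574.1 -19.4 151.3] [0.7, 0.7]
coaster [ 434.3 -299.1    4.5] [0.4, 0.4]
greentop [ 558.6 -122.    98.9] [0.2, 0.2]
redtop [478.  -55.9  98.7] [0.2, 0.2]
bluetop [494.5  46.7  98. ] [0.1, 0.1]
goldtop [669.6  16.4  95.8] [1.4, 1.4]
railR(-y) [ 591.  -123.6  111.6] [1.0, 1.0]
railL(+y) [564.4  85.8 110.5] [0.9, 0.9]
railback [681.6 -25.9 110.5] [0.0, 0.0]
railend [ 518.6 -106.2  111.3] [0.5, 0.5]
```

Everything agrees with the text. Knob axis is about (574,-19.5) with its top at z 151, and the roll tops are at z 98–99. The gap direction is about -172.8° and green sits at about -99°, so the knob needs about -73.6° (clockwise). Green is 74° from the gap, inside the stated 45–75°. The gap is near (470,-33), and the coaster is at (434,-299) with its top at 4.5. The rail end, the side posts and the hidden second rail end all agree. The back post sits about 10° off that line, so I'll check it later.

Request:
{"name": "jog_arm", "arguments": {
  "commands": [
    [1.88,-2.39,0,0,0,0.012,8],
    [1.88,-2.39,0,0,0,0.012,8],
    [1.88,-2.39,0,0,0,0.012,8],
    [1.88,-2.39,0,0,0,0.012,8],
    [1.88,-2.39,0,0,0,0.012,8],
    [1.88,-2.39,0,0,0,0.012,8],
    [1.88,-2.39,0,0,0,0.012,8],
    [1.88,-2.39,0,0,0,0.012,8],
    [1.88,-2.39,0,0,0,0.012,8],
    [1.88,-2.39,0,0,0,0.012,8]
  ]
}}

```text
clock: 0.93
tool_pos: [387.6, 211.9, 401.2]
ee_rot: [0.135, 0.991, -0.003, -0.002]
force: [0.5, 0.5, 0.2]
gripper_width: 79.8
```

Request:
{"name": "jog_arm", "arguments": {
  "commands": [
    [1.88,-2.39,0,0,0,0.012,8],
    [1.88,-2.39,0,0,0,0.012,8],
    [1.88,-2.39,0,0,0,0.012,8],
    [1.88,-2.39,0,0,0,0.012,8],
    [1.88,-2.39,0,0,0,0.012,8],
    [1.88,-2.39,0,0,0,0.012,8],
    [1.88,-2.39,0,0,0,0.012,8],
    [1.88,-2.39,0,0,0,0.012,8],
    [1.88,-2.39,0,0,0,0.012,8],
    [0,0,0,0,0,0,8]
  ]
}}

```text
clock: 1.77
tool_pos: [564.5, -20.7, 398.1]
ee_rot: [0.08, 0.997, -0.003, -0.004]
force: [1.1, 0.6, -0.1]
gripper_width: 80.2
```

Run:
```python
from h import *
c=cal('wrist');snap('wrist','w1',k=1.5)
np.save('pics/w1c.npy',c,allow_pickle=True)
R=cv2.Rodrigues(c["rvec"])[0];print((-R.T@c["tvec"].ravel()).round(),R.round(2).tolist())
for X in [(574,-19.5,151),(470,-33,99),(558.6,-122,99),(434,-299,4.5)]: print(proj(c,X)*1.5)
```

```text
[496.  -8. 369.] [[0.16, 0.99, -0.01], [0.95, -0.15, 0.26], [0.26, -0.05, -0.96]]
[393.6  329.85]
[337.65 119.1 ]
[217.95 301.5 ]
[-19.35 138.45]
```

View pics/w1.png

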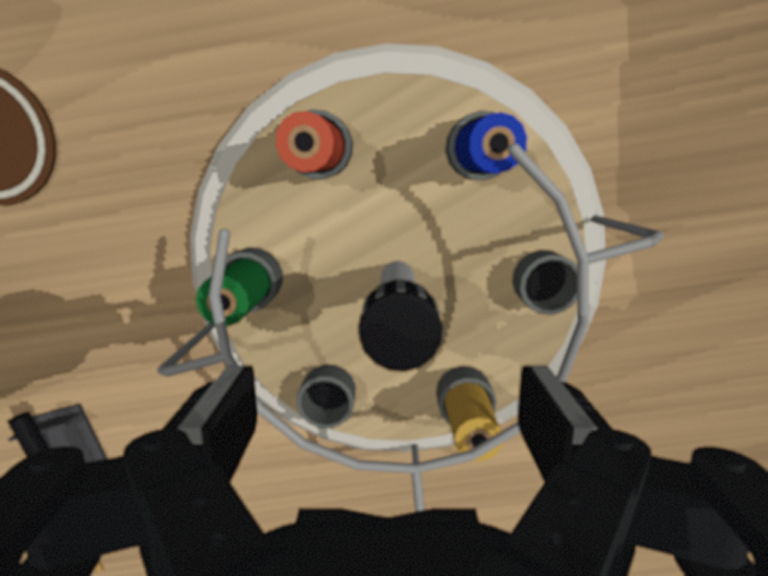

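The wrist view shows the knob top at (400,325), the green core at (222,302), rail ends at (223,235) and (513,148), and struts at (222,356), (583,257) and (415,462). I'll check the axis and gap from these.

Run:
```python
from h import *
c=np.load('pics/w1c.npy',allow_pickle=True).item();S=cal('scene');T=cal('top')
for n,p,z in [('knob',(400,325),151),('green',(222,302),99),('red',(304,142),99),('blue',(498,144),99),('gold',(478,438),99),('e1',(223,235),111),('e2',(513,148),111),('R',(222,356),111),('L',(583,257),111),('B',(415,465),111)]:
    x=atz(c,((p[0]+.5)/1.5-.5,(p[1]+.5)/1.5-.5),z);d=x[:2]-[574,-19.5];print(n,x.round(1),np.hypot(*d).round(1),np.degrees(np.arctan2(d[1],d[0])).round(1))
s=lambda x,y:(S,(160+x/3.6-.5,170+y/3.6-.5)); t=lambda x,y:(T,(160+x/4.2-.5,130+y/4.2-.5)); w=lambda x,y:(c,((x+.5)/1.5-.5,(y+.5)/1.5-.5))
print(tri(s(504,48),t(254,236),w(400,325)),tri(s(363,52),t(388,325),w(223,235)))
```

```text
knob [571.9 -16.1 151. ] 4.0 122.0
green [ 559.1 -119.9   99. ] 101.5 -98.4
red [478.4 -53.2  99. ] 101.4 -160.6
blue [496.3  50.   99. ] 104.2 138.2
gold [673.2  19.6  99. ] 106.7 21.5
e1 [ 519.4 -104.8  111. ] 101.2 -122.6
e2 [499.5  54.8 111. ] 105.2 135.1
R [ 588.3 -123.1  111. ] 104.6 -82.1
L [562.6  87.3 111. ] 107.4 96.1
B [678.2 -22.5 111. ] 104.3 -1.6
(array([573.17424866, -18.31424482, 150.28785561]), [0.6, 2.1, 2.4]) (array([ 518.93228825, -105.71512811,  111.12295124]), [0.4, 1.0, 1.1])
```

Request:
{"name": "jog_arm", "arguments": {
  "commands": [
    [0.5,0.15,0,0.005,-0.008,0,7.5],
    [0.3,0.12,-1.5,0,0,0,7.5],
    [0,0,-2.2,0,0,0,7.5],
    [0,0,-2.2,0,0,0,7.5],
    [0,0,-2.0,0,0,0,7.5],
    [0,0,-1.5,0,0,0,7.5],
    [0,0,-0.8,0,0,0,7.5],
    [0,0,0,0,0,0,7.5],
    [0,0,0,0,0,0,7.5],
    [0,0,0,0,0,0,7.5]
  ]
}}

```text
clock: 2.65
tool_pos: [570.1, -9.0, 293.8]
ee_rot: [0.078, 0.997, 0.002, 0.002]
force: [-0.2, -0.1, -0.2]
gripper_width: 74.9
```

Run:
```python
from h import *
for i in range(2):
    s=read_state();print(s['clock'],s['tool_pos'],s['ee_rot'],s['qd'].round(3)); cams.grab_frame('wrist')
```

```text
2.65 [570.14255918  -9.0435745  293.76037383] [0.07801875 0.99694862 0.00176504 0.00184775] [ 0.01  -0.01   0.014  0.011  0.001  0.002]
2.7 [570.27245334  -9.07760775 294.03485907] [0.07803404 0.99694687 0.00177813 0.00211168] [-0.004 -0.001  0.004 -0.003 -0.002 -0.003]
```

Request:
{"name": "jog_arm", "arguments": {
  "commands": [
    [0.3,-0.85,-0.1,0,0.004,0,7.5],
    [0,0,0,0,0,0,7.5],
    [0,0,0,0,0,0,3],
    [0,0,0,0,0,0,3],
    [0,0,0,0,0,0,3],
    [0,0,0,0,0,0,3],
    [0,0,0,0,0,0,3],
    [0,0,0,0,0,0,3],
    [0,0,0,0,0,0,3],
    [0,0,0,0,0,0,3]
  ],
  "squeeze": 30
}}

```text
clock: 3.58
tool_pos: [574.7, -18.6, 295.6]
ee_rot: [0.078, 0.997, 0.003, 0.002]
force: [0.2, 0.2, -0.6]
gripper_width: 41.2
```

Gripped: 41 mm for a 42 mm knob, with almost no side force. Turning about -1.29 rad.

Request:
{"name": "jog_arm", "arguments": {
  "commands": [
    [0,0,0,0,0,-0.06,3],
    [0,0,0,0,0,-0.1,3],
    [0,0,0,0,0,-0.1,3],
    [0,0,0,0,0,-0.1,3],
    [0,0,0,0,0,-0.1,3],
    [0,0,0,0,0,-0.1,3],
    [0,0,0,0,0,-0.1,3],
    [0,0,0,0,0,-0.1,3],
    [0,0,0,0,0,-0.1,3],
    [0,0,0,0,0,0,3]
  ]
}}

```text
clock: 4.42
tool_pos: [574.8, -17.0, 295.6]
ee_rot: [0.504, 0.864, 0.003, 0.003]
force: [0.5, -0.1, -0.1]
gripper_width: 41.6
```

Request:
{"name": "jog_arm", "arguments": {
  "commands": [
    [0,0,0,0,0,-0.1,3],
    [0,0,0,0,0,-0.1,3],
    [0,0,0,0,0,-0.1,3],
    [0,0,0,0,0,-0.06,3],
    [0,0,0,0,0,-0.03,3],
    [0,0,0,0,0,0,3],
    [0,0,0,0,0,0,3],
    [0,0,0,0,0,0,3],
    [0,0,0,0,0,0,3],
    [0,0,0,0,0,0,3]
  ]
}}

```text
clock: 5.25
tool_pos: [575.2, -16.5, 295.6]
ee_rot: [0.656, 0.754, 0.003, 0.004]
force: [0.6, 1.5, 0.0]
gripper_width: 40.7
```

Run:
```python
from h import *
s=read_state();print(s['tool_pos'],s['ee_rot'],s['force'])
a,b,c,d=160,130,345,265;k=4.2
snap('top','top1',(a,b,c,d),k)
S=cal('scene');snap('scene','sc1')
T=cal('top')
im=cv2.imread('pics/top1.png');
def g(P): p=(proj(T,P)-[a,b]+.5)*k; return tuple(int(v) for v in p)
th=np.radians(-173);G=(573.5+105*np.cos(th),-18+105*np.sin(th),99);print(G)
cv2.drawMarker(im,g(G),(255,255,255),0,14,1);cv2.imwrite('pics/top1.png',im)
```

```text
[575.24872667 -16.45751626 295.58885192] [0.65629782 0.75448677 0.00295324 0.00376293] [5.74533033e-01 1.50628517e+00 6.46477269e-04]
(np.float64(469.28265407766116), np.float64(-30.79628105754049), 99)
```

View pics/top1.png

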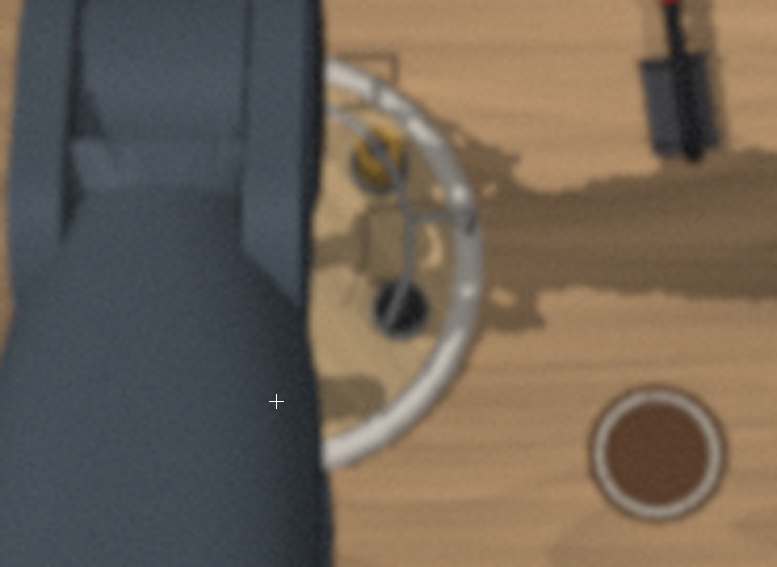

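The arm hides the gap here, but gold has moved round to (380,160). The measured turn is 73°. I'll release and rise, then look from above the gap.

Request:
{"name": "jog_arm", "arguments": {
  "commands": [
    [0,0,0,0,0,0,7.5],
    [0,0,0,0,0,0,7.5],
    [0,0,0,0,0,0,7.5],
    [0,0,0,0,0,0,7.5],
    [0,0,0,0,0,0,7.5],
    [0,0,1,0,0,0,7.5],
    [0,0,2,0,0,0,7.5],
    [0,0,2,0,0,0,7.5],
    [0,0,2,0,0,0,7.5],
    [0,0,1.5,0,0,0,7.5]
  ]
}}

```text
clock: 6.18
tool_pos: [573.4, -16.7, 383.1]
ee_rot: [0.656, 0.755, 0.001, 0.002]
force: [0.0, -0.4, -0.7]
gripper_width: 75.0
```

Request:
{"name": "jog_arm", "arguments": {
  "commands": [
    [-1,-0.1,0,0,0,0,7.5],
    [-2,-0.2,0,0,0,0,7.5],
    [-2,-0.3,0,0,0,0,7.5],
    [-2,-0.3,0,0,0,0,7.5],
    [-2,-0.3,0,0,0,0,7.5],
    [-1,-0.2,0,0,0,0,7.5],
    [-0.5,0,0,0,0,0,7.5],
    [0,0,0,0,0,0,7.5],
    [0,0,0,0,0,0,7.5],
    [0,0,0,0,0,0,7.5]
  ]
}}

```text
clock: 7.02
tool_pos: [465.4, -30.9, 394.7]
ee_rot: [0.656, 0.755, 0.005, 0.007]
force: [-0.5, -0.0, 0.2]
gripper_width: 74.9
```

Run:
```python
from h import *
s=read_state();print(s['clock'],s['tool_pos'],s['ee_rot'],s['force'])
c=cal('wrist');np.save('pics/w2c.npy',c,allow_pickle=True);snap('wrist','w2',k=1.5);snap('scene','sc2',(160,140,380,290),3.6)
R=cv2.Rodrigues(c["rvec"])[0];print((-R.T@c["tvec"].ravel()).round())
for z in(99,64): print(proj(c,(469.3,-30.8,z))*1.5)
```

```text
7.0167 [465.39918751 -30.87654628 394.67897226] [0.65600643 0.75470663 0.00498475 0.00697286] [-0.45675653 -0.01366256  0.18856563]
[456.  39. 364.]
[385.05 283.05]
[384.3 269.1]
```

View pics/w2.png

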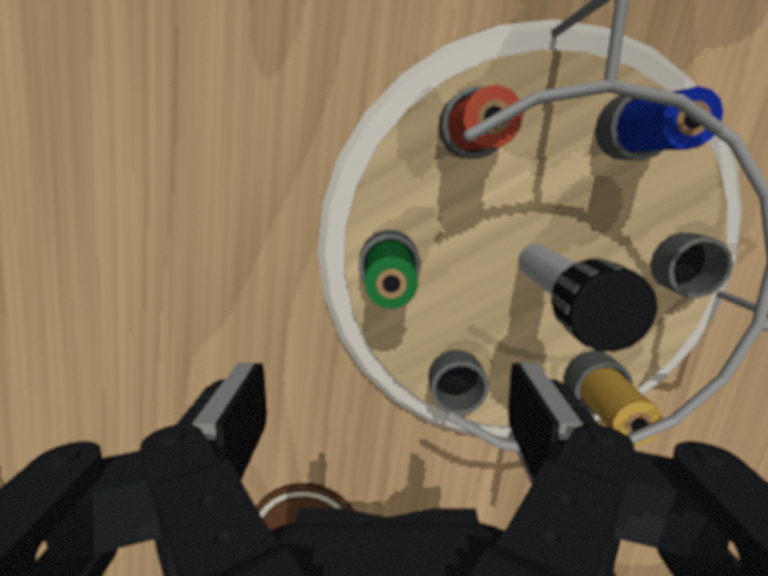

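View pics/sc2.png

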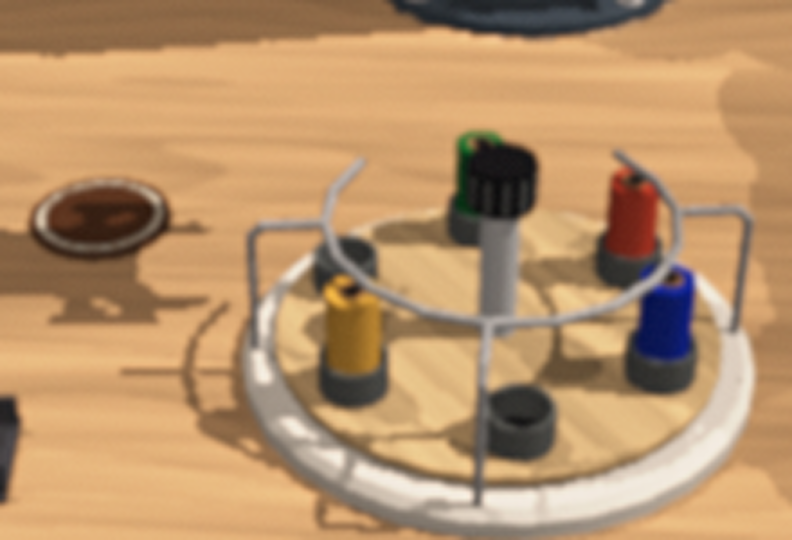

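In the wrist view the green core is at (391,284), against (385,283) predicted for mid-gap. The scene crop shows the green top at (480,140), between the rail ends. Triangulating the roll top next.

Run:
```python
from h import *
c=np.load('pics/w2c.npy',allow_pickle=True).item();S=cal('scene')
w=(c,((391+.5)/1.5-.5,(284+.5)/1.5-.5))
print(atz(*w,99),tri(w,(S,(160+480/3.6-.5,140+140/3.6-.5))))
# pocket rim center at z~53 check
print(atz(c,((390+.5)/1.5-.5,(261+.5)/1.5-.5),53))
# knob top in this view: bias check
print(atz(c,((611+.5)/1.5-.5,(305+.5)/1.5-.5),151))
```

```text
[472.67084011 -30.80095523  99.        ] (array([472.42150583, -31.94148631, 100.13279238]), [1.4, 1.4])
[472.63039758 -27.14939863  53.        ]
[573.91092903 -13.37526815 151.        ]
```

Request:
{"name": "jog_arm", "arguments": {
  "commands": [
    [0.7,0,0,0,0.017,0,7.0],
    [0,0,-1.5,0,0,0,7.0],
    [0,0,-2.5,0,0,0,7.0],
    [0,0,-2.5,0,0,0,7.0],
    [0,0,-2,0,0,0,7.0],
    [0,0,-1,0,0,0,7.0],
    [0,0,0,0,0,0,7.0],
    [0,0,0,0,0,0,7.0],
    [0,0,0,0,0,0,7.0],
    [0,0,0,0,0,0,7.0]
  ]
}}

```text
clock: 7.95
tool_pos: [477.0, -30.1, 295.5]
ee_rot: [0.655, 0.755, -0.001, 0.0]
force: [0.2, 0.4, -0.1]
gripper_width: 70.2
```

Request:
{"name": "jog_arm", "arguments": {
  "commands": [
    [-0.48,-0.1,-0.3,0,0,0,7.0],
    [0,0,-0.8,0,0,0,7.0],
    [0,0,-1.2,0,0,0,7.0],
    [0,0,-1.2,0,0,0,7.0],
    [0,0,-1.2,0,0,0,7.0],
    [0,0,-0.8,0,0,0,7.0],
    [0,0,-0.4,0,0,0,7.0],
    [0,0,0,0,0,0,7.0],
    [0,0,0,0,0,0,7.0],
    [0,0,0,0,0,0,7.0]
  ]
}}

```text
clock: 8.78
tool_pos: [472.5, -31.5, 235.8]
ee_rot: [0.656, 0.755, 0.001, 0.003]
force: [0.4, -0.5, 0.3]
gripper_width: 70.2
```

Request:
{"name": "jog_arm", "arguments": {
  "commands": [
    [0,0,-0.4,0,0.005,0,7.0],
    [0,0,0,0,0,0,7.0],
    [0,0,0,0,0,0,2.5],
    [0,0,0,0,0,0,2.5],
    [0,0,0,0,0,0,2.5],
    [0,0,0,0,0,0,2.5],
    [0,0,0,0,0,0,2.5],
    [0,0,0,0,0,0,2.5],
    [0,0,0,0,0,0,2.5],
    [0,0,0,0,0,0,2.5]
  ],
  "squeeze": 30
}}

```text
clock: 9.62
tool_pos: [473.3, -31.5, 233.2]
ee_rot: [0.656, 0.755, 0.0, 0.002]
force: [0.9, 0.0, -1.1]
gripper_width: 31.3
```

Gripped (31.3 mm for a 32 mm roll). Lifting straight up.

Request:
{"name": "jog_arm", "arguments": {
  "commands": [
    [0,0,0.3,0,0,0,2.5],
    [0,0,0.6,0,0,0,2.5],
    [0,0,0.8,0,0,0,2.5],
    [0,0,1,0,0,0,2.5],
    [0,0,1.2,0,0,0,2.5],
    [0,0,1.5,0,0,0,2.5],
    [0,0,1.5,0,0,0,2.5],
    [0,0,1.5,0,0,0,2.5],
    [0,0,1,0,0,0,2.5],
    [0,0,0,0,0,0,2.5]
  ]
}}

```text
clock: 10.45
tool_pos: [472.4, -31.5, 337.2]
ee_rot: [0.656, 0.755, 0.001, 0.003]
force: [-0.3, 0.1, 0.2]
gripper_width: 31.6
```

Request:
{"name": "jog_arm", "arguments": {
  "commands": [
    [-0.1,-0.6,0.5,0,0,0,2.5],
    [-0.2,-1.4,0.5,0,0,0,2.5],
    [-0.3,-2,0,0,0,0,2.5],
    [-0.3,-2,0,0,0,0,2.5],
    [-0.3,-2,0,0,0,0,2.5],
    [-0.3,-2,0,0,0,0,2.5],
    [-0.3,-2,0,0,0,0,2.5],
    [-0.3,-2,0,0,0,0,2.5],
    [-0.3,-2,0,0,0,0,2.5],
    [-0.3,-2,0,0,0,0,2.5]
  ]
}}

```text
clock: 11.28
tool_pos: [441.5, -218.9, 348.0]
ee_rot: [0.653, 0.757, 0.001, 0.002]
force: [-0.6, -0.0, -0.9]
gripper_width: 31.4
```

Request:
{"name": "jog_arm", "arguments": {
  "commands": [
    [-0.3,-2,0,0,0,0,2.5],
    [-0.3,-2,0,0,0,0,2.5],
    [-0.3,-2,0,0,0,0,2.5],
    [-0.1,-1.2,0,0,0,0,2.5],
    [-0.1,-0.6,0,0,0,0,2.5],
    [0,0,0,0,0,0,2.5],
    [0,0,0,0,0,0,2.5],
    [0,0,0,0,0,0,2.5],
    [0,0,0,0,0,0,2.5],
    [0,0,0,0,0,0,2.5]
  ]
}}

```text
clock: 12.12
tool_pos: [427.0, -303.1, 346.4]
ee_rot: [0.654, 0.756, 0.0, -0.0]
force: [-0.4, -0.1, -1.5]
gripper_width: 31.0
```

Request:
{"name": "jog_arm", "arguments": {
  "commands": [
    [0.7,0.4,-0.5,0,0,0,2.5],
    [0,0,-1.5,0,0,0,2.5],
    [0,0,-2,0,0,0,2.5],
    [0,0,-2,0,0,0,2.5],
    [0,0,-2,0,0,0,2.5],
    [0,0,-1.5,0,0,0,2.5],
    [0,0,-0.8,0,0,0,2.5],
    [0,0,0,0,0,0,2.5],
    [0,0,0,0,0,0,2.5],
    [0,0,0,0,0,0,2.5]
  ]
}}

```text
clock: 12.95
tool_pos: [438.8, -292.8, 239.2]
ee_rot: [0.652, 0.758, 0.001, 0.001]
force: [-0.2, -0.4, 0.3]
gripper_width: 31.8
```

Run:
```python
from h import *
s=read_state();print(s['clock'],s['tool_pos'],s['ee_rot'])
c=cal('wrist');np.save('pics/w3c.npy',c,allow_pickle=True);snap('wrist','w3',k=1.5);snap('scene','sc3',(150,130,250,220),4)
a=cv2.imread('pics/w3.png')[150:];b=cv2.imread('pics/sc3.png');o=np.zeros((426,1168,3),np.uint8);o[:,:768]=a;o[:360,768:]=b
cv2.imwrite('pics/j3.png',cv2.resize(o,(800,292),interpolation=cv2.INTER_AREA)) 
S=cal('scene');p=s['tool_pos']
print(proj(c,(434.3,-299.1,4.5))*1.5,(proj(S,(434.3,-299.1,4.5))-[150,130])*4)
```

```text
12.95 [ 438.78960448 -292.8211642   239.17228499] [0.65190931 0.75829492 0.00118602 0.00128785]
[373.35 329.7 ] [150.  280.4]
```

View pics/j3.png

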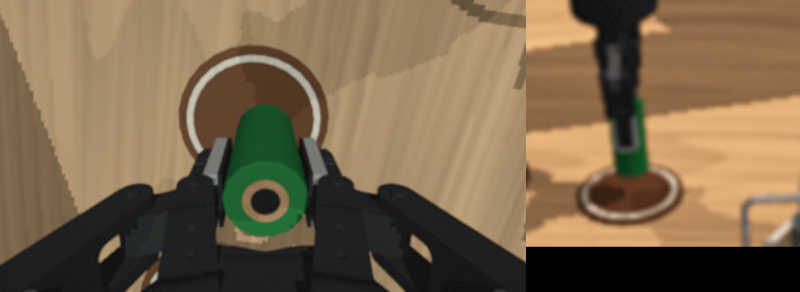

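The roll is upright in the jaws, and the coaster centre is where predicted (about (371,328) against (373,330)). I'll correct xy and lower.

Request:
{"name": "jog_arm", "arguments": {
  "commands": [
    [-0.43,-0.6,-0.2,0,0,0,2.5],
    [0,0,-0.5,0,0,0,2.5],
    [0,0,-0.6,0,0,0,2.5],
    [0,0,-0.5,0,0,0,2.5],
    [0,0,-0.4,0,0,0,2.5],
    [0,0,-0.2,0,0,0,2.5],
    [0,0,0,0,0,0,2.5],
    [0,0,0,0,0,0,2.5],
    [0,0,0,0,0,0,2.5],
    [0,0,0,0,0,0,2.5]
  ]
}}

```text
clock: 13.88
tool_pos: [434.4, -300.4, 214.6]
ee_rot: [0.652, 0.758, 0.001, 0.003]
force: [0.0, -0.5, -0.6]
gripper_width: 31.5
```

Request:
{"name": "jog_arm", "arguments": {
  "commands": [
    [0,0.1,-0.2,0,0.004,0,2.5],
    [0,0,-0.1,0,0,0,2.5],
    [0,0,-0.1,0,0,0,2.5],
    [0,0,0,0,0,0,2.5],
    [0,0,0,0,0,0,2.5],
    [0,0,0,0,0,0,2.5],
    [0,0,0,0,0,0,2.5],
    [0,0,0,0,0,0,2.5],
    [0,0,0,0,0,0,2.5],
    [0,0,0,0,0,0,2.5]
  ]
}}

```text
clock: 14.72
tool_pos: [434.7, -299.3, 210.8]
ee_rot: [0.652, 0.758, -0.0, 0.002]
force: [-0.3, -0.6, -0.7]
gripper_width: 31.0
```

Request:
{"name": "jog_arm", "arguments": {
  "commands": [
    [0,0,-0.1,0,0,0,2.5],
    [0,0,-0.05,0,0,0,2.5],
    [0,0,0,0,0,0,2.5],
    [0,0,0,0,0,0,2.5],
    [0,0,0,0,0,0,2.5],
    [0,0,0,0,0,0,2.5],
    [0,0,0,0,0,0,2.5],
    [0,0,0,0,0,0,2.5],
    [0,0,0,0,0,0,2.5],
    [0,0,0,0,0,0,2.5]
  ]
}}

```text
clock: 15.55
tool_pos: [434.8, -299.5, 210.1]
ee_rot: [0.652, 0.758, -0.0, 0.003]
force: [0.4, 0.3, 0.4]
gripper_width: 31.3
```

Request:
{"name": "jog_arm", "arguments": {
  "commands": [
    [0,0,-0.1,0,0,0,2.5],
    [0,0,-0.1,0,0,0,2.5],
    [0,0,0,0,0,0,2.5],
    [0,0,0,0,0,0,2.5],
    [0,0,0,0,0,0,2.5],
    [0,0,0,0,0,0,2.5],
    [0,0,0,0,0,0,2.5],
    [0,0,0,0,0,0,2.5],
    [0,0,0,0,0,0,2.5],
    [0,0,0,0,0,0,2.5]
  ]
}}

```text
clock: 16.38
tool_pos: [434.8, -299.6, 210.1]
ee_rot: [0.652, 0.758, -0.0, 0.003]
force: [-0.7, 0.7, 1.5]
gripper_width: 31.4
```

Commanded a further 2 mm down with no movement, and upward force rose to +1.5 N, so the roll is seated. Releasing and rising.

Request:
{"name": "jog_arm", "arguments": {
  "commands": [
    [0,0,0,0,0,0,4],
    [0,0,0,0,0,0,5],
    [0,0,0,0,0,0,7],
    [0,0,0,0,0,0,7],
    [0,0,0,0,0,0,7],
    [0,0,0,0,0,0,7],
    [0,0,0,0,0,0,7],
    [0,0,0,0,0,0,7],
    [0,0,0.5,0,0,0,7],
    [0,0,1,0,0,0,7]
  ]
}}

```text
clock: 17.22
tool_pos: [434.2, -299.2, 224.2]
ee_rot: [0.652, 0.758, -0.0, 0.002]
force: [-0.4, 0.4, 0.7]
gripper_width: 70.1
```

Request:
{"name": "jog_arm", "arguments": {
  "commands": [
    [0,0,1.5,0,0,0,7],
    [0,0,2,0,0,0,7],
    [0,0,2,0,0,0,7],
    [0,0,2,0,0,0,7],
    [0,0,2,0,0,0,7],
    [0,0,2,0,0,0,7],
    [0,0,1,0,0,0,7],
    [0,0,0,0,0,0,7],
    [0,0,0,0,0,0,7],
    [0,0,0,0,0,0,7]
  ]
}}

```text
clock: 18.05
tool_pos: [433.1, -298.3, 364.7]
ee_rot: [0.652, 0.758, 0.0, 0.005]
force: [-0.7, 0.4, -0.8]
gripper_width: 69.8
```

Run:
```python
from h import *
s=read_state();print(s['clock'],s['tool_pos'],s['ee_rot'])
c=cal('wrist');np.save('pics/w4c.npy',c,allow_pickle=True);snap('wrist','w4');snap('scene','sc4',(150,130,250,226),4)
o=np.zeros((384,912,3),np.uint8);o[:,:512]=cv2.imread('pics/w4.png');o[:,512:]=cv2.imread('pics/sc4.png')
cv2.imwrite('pics/j4.png',cv2.resize(o,(798,336),interpolation=cv2.INTER_AREA))
S=cal('scene')
for z in(74.5,4.5): print((proj(c,(434.3,-299.1,z))*.875).round(),((proj(S,(434.3,-299.1,z))-[150,130])*3.5+[448,0]).round())
```

```text
18.05 [ 433.06714824 -298.30054063  364.68389563] [6.52217148e-01 7.58014658e-01 1.35941393e-04 5.15271292e-03]
[225. 166.] [570. 162.]
[225. 151.] [579. 245.]
```

View pics/j4.png

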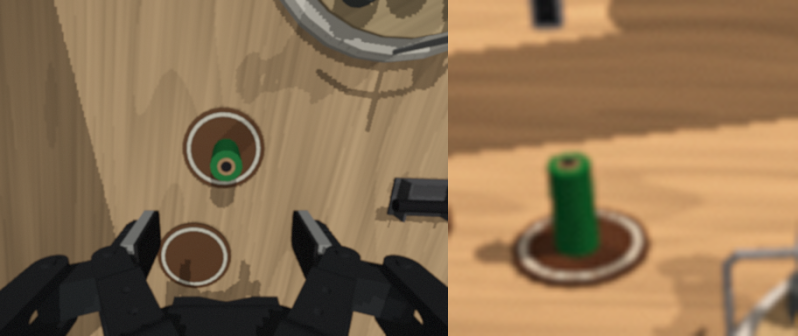

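The roll stands upright on the coaster. Its top is at (227,166) in the wrist view and (570,162) in the scene view, against (225,166) and (570,162) predicted. The gripper is well clear, so I'm handing in.

```bash
python3 -c "
from bench import close_job
print(close_job())"
```

```text
the job is handed in; nothing more can be done
None
```

The green roll is standing upright and released in the middle of the nearer dark-brown coaster. The job was handed in just after 18.1 s (limit 51 s) and gave no verdict.

- **Turning:** I gripped the knob once and turned the carousel 73° clockwise. The green roll then measured about (472,-31) mm, within 4 mm of the gap's middle.
- **Lifting:** The roll came straight up about 104 mm through the gap.
- **Placing:** I lowered it until contact stopped the descent, opened the gripper and rose about 155 mm.
- **Last check:** In the wrist and scene views the roll's top is within about 3 pixels of where a centred, upright roll should appear. The gripper is well clear.

**Readings that disagreed:** The rail's back post measured about 10° off the line opposite the gap. I took the gap direction from the two rail ends and the side posts instead. After the first fast move the arm settled 8–9 mm from the reported position, which I corrected before gripping the knob.

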